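# Tare the bench balance with the stylus

## Robot

A 6-joint arm with a two-finger parallel gripper is mounted at the origin on a cart in front of the work surface, level with it; the furniture and walls round the work are solid. World frame = base frame: x ahead of the robot, y to its left, z up, the work surface at z = 0. Lengths are in m, angles in rad, forces in N, time in s.
With the tool pointing down it reaches from about 0.25 to 0.725 m from the base axis. Payload 4 kg.
Tool frame: the origin (TCP) lies at the very end of the fingers, on their centre line; the grasp point (between the pads) lies 19 mm behind it; z points along the fingers, y is the line along which they close (so a half turn about z gives the same grasp; the last joint's range is limited). The gripper opens to 85 mm and grips with 20 to 120 N. Pads are 22 mm wide; open, the fingers measure 114 mm over their backs; the gripper's body (76 mm by 85 mm) begins 54 mm behind the grasp point. The pads swing forward as they close: fully open they stand 13 mm farther back than shut.
Start: joints at [-1.19, 0.241, 0.005, 1.335, 0, 1.571], TCP at [0.186, -0.464, 0.231] pointing down, gripper open.
Joint ranges: [-2.72, 2.72], [-1.05, 1.87], [-1.09, 1.28], [-1.99, 2.15], [-1.42, 1.44], [-3.14, 3.14]. Speed limits (rad/s): [2.79, 2.79, 3.14, 3.14, 3.14, 3.14].

## Interface

Orientations are given as a unit quaternion [w, x, y, z].
In Python, from workcell import status, imaging, sign_off gives the robot as it stands.
- The arm moves only by the tool apply_moves, never from a script. Its argument "motion" is a list that holds one entry, the list of rows, each a list of 7 numbers: the shift along the tool's x, y, z in mm, then the turn, a rotation vector about the tool's x, y, z in rad, then the closure, from 0 (fully open) to 1 (shut). A call has 1 to 10 rows; each row shifts and turns the commanded pose from where the row before left it, along the tool's axes as they then stand; what a row does not reach is not made up. A row lasts 1/8 s, in which the tool goes at most 62.5 mm and 10.7 degrees, less where a joint would pass 70% of its speed; a pose out of reach is approached as far as the arm can. A call is refused whole if a number of a shift passes 62.5 or a number of a turn 0.188, either way. A call with a gripper value outside its range is refused whole. The fingers move at their own pace and stop on an object; "force" is the grip in N (left out, the last holds). Time passes only in rows, so rows that do not move let the fingers close. It gives the time, the measured TCP pose, the force, the opening and the grip force at its end, in the units of the state.
- status.read_state(): the state, without advancing time (a new reading comes with each control period).
- imaging.camera(name): name is "side" or "top" or "wrist"; returns a dict with "pixels" (384x512x3 uint8, red, green, blue), "range_z" (384x512 float32, m along the optical axis (not along the pixel's ray), 0 where there is no reading), "fx", "fy", "cx", "cy" (pixels), "R" (3x3) and "t" (3): a world point X has camera coordinates R X + t; the wrist camera has in their place "tool_from_camera" (4x4, takes a point from camera to tool coordinates, whose origin is the TCP and whose axes are the flange's). Camera axes: x right, y down, z forward; pixel columns grow to the right and rows downward; lengths in m; the calibration is good to about 2 mm. The wrist camera is an equidistant fisheye: a pixel r from the principal point sees the ray r / f radians off the axis. A picture is of the moment at which its call begins: read the wrist's pose just before it.
- sign_off(): hands the job in; it is judged then, once.
The state is a dict: "time_s": time; "joints": joint angles; "qd": joint speeds; "effort": joint torques, N m; "tcp_pos": TCP position; "ee_rot": TCP orientation; "ft_force": force on the tool from outside, world axes, zero at the start; "wrist_torque": the same for the moment, N m; "opening": finger opening in m; "grasp_force": force on a finger pad.
Only numpy, scipy, OpenCV 4.12 (cv2) and the standard library are available. Lean on these libraries where they do the work, as an engineer would, in place of code of your own. Each camera call takes 0.05 s, during which the arm holds its last target. There are 200 camera calls.

## Task

Tare the bench balance: take the stylus out of its stand, use its tip to press the recessed button in the round collar fully down and let it spring back, then put the stylus back upright in the hole of its stand and let go. Do not press the button in the square collar, and leave the jar on the pan where it is.

Things in the scene. Friction and masses are not known exactly. Their poses are not given: they have to be found in the camera images.
- stylus_grip (a point): centre of the black round grip (20 mm diameter, 33 mm long below this point, 32 above) of a stylus hanging upright, tip down, in a small aluminium stand. Under the grip a steel collar, 40 mm diameter, 5 mm thick, lies on the stand's deck, its underside 40 mm below this point; then a steel shaft, 10 mm diameter. About 80 g. z points from tip to grip.
- stylus_tip (a point): centre of the flat end face of the stylus's tip, 100 mm below the grip centre and 60 mm below the collar's underside; 7 mm in diameter for the last 17 mm; same axes as the grip
- rest (a point): centre of the hole's mouth on top of the stylus's fixed stand: deck 70 x 70 mm, 70 mm above the bench; open through hole 22 mm in diameter, 56 mm free height under the deck. Stowed, the collar lies flat on the deck, the grip centre 40 mm above this point.
- zero_face (a point): centre of the top of the round button (19 mm) in the round collar (44 mm outside, 22 mm inside), 10 mm below its rim at rest. The bench balance is a fixed white box 210 x 190 x 52 mm, steel pan at the back, dark display at the front; one collar stands on top either side of the display, which side is which varies. z up; the point moves with the button.
- zero_button (a joint): travel of the round button in m: 0 at rest, 0.006 fully down; pushed straight down it starts to move at about 1.2 N and is fully down at about 5 N, and springs back when let go
- lock_button (a joint): travel in m of the other button, square (19 x 19 mm), in a square collar (44 x 44 mm) on the other side of the display; same spring; not to be pressed
- jar_mid (a point): centre of a small white jar with a green screw cap, 41 mm in diameter and 46 mm high, standing loose on the balance's steel pan (top 62 mm above the bench); to be left alone
Not all that is in view belongs to the job. What is shaped like the part that bears stylus_grip but pink or yellow is not meant.

How it is judged:
By the outcome, as a careful person would: the job done as asked, in the order asked, and still so for the second after the job is handed in, with the robot touching nothing.
It also fails if it takes over 43 s, if anything falls off the work surface, if the arm or the gripper's body presses on something with over 40 N, if the wrist force passes 120 N, or if a joint passes its speed limit or range.

## Working session

There is one attempt and no reset: what is moved stays moved. The work goes in short steps, Python scripts to look and compute and a tool call to move; the robot and the scene stay as the last step left them, time stands still between calls to the robot, and variables do not carry over. Pictures are saved under pics/ and viewed, at most 10 in all, crops included, and the job is handed in when it is done.

Besides the shell and the picture viewer there is one more tool, called after "Emit:" as a command line: name --argument value ..., lists and objects as JSON in quotes. apply_moves: Moves the arm, as the interface text tells. Its arguments: {"type":"object","properties":{"motion":{"type":"array","items":{"type":"array","items":{"type":"array","items":{"type":"number"}}}},"force":{"type":"number"}},"required":["motion"]}

```bash
mkdir -p pics; ls; python3 - <<'E'
from workcell import status, imaging
import cv2,numpy as np
s=status.read_state();print({k:np.round(v,3).tolist() for k,v in s.items()})
a=[]
for n in("top","side"):
    c=imaging.camera(n);np.savez(f"{n}.npz",**c);cv2.imwrite(f"pics/{n}0.png",c["pixels"][...,::-1])
    print(n,c["fx"],c["cx"],c["cy"],np.round(c["R"],3).tolist(),c["t"])
E
```

```text
pics
{'time_s': 0.0, 'joints': [-1.19, 0.241, 0.004, 1.335, -0.0, 1.571], 'qd': [-0.001, 0.001, -0.0, -0.001, -0.001, 0.001], 'effort': [0.001, -37.232, 25.241, 0.017, 0.0, -0.0], 'tcp_pos': [0.186, -0.464, 0.23], 'ee_rot': [-0.001, 0.982, 0.189, -0.0], 'ft_force': [-0.785, 0.372, -0.195], 'wrist_torque': [-0.017, -0.011, -0.055], 'grasp_force': 0.0, 'opening': 0.086}
top 359.7604782593043 258.60174338842194 190.1885721287252 [[0.011, -1.0, 0.013], [-0.996, -0.012, -0.085], [0.085, -0.012, -0.996]] [0.03841911 0.55888571 0.92062271]
side 472.3085359671372 257.7732819215936 185.86684914410108 [[-0.99, -0.141, -0.002], [-0.077, 0.551, -0.831], [0.119, -0.823, -0.556]] [0.57402403 0.06769668 1.0498707 ]
```

View pics/top0.png

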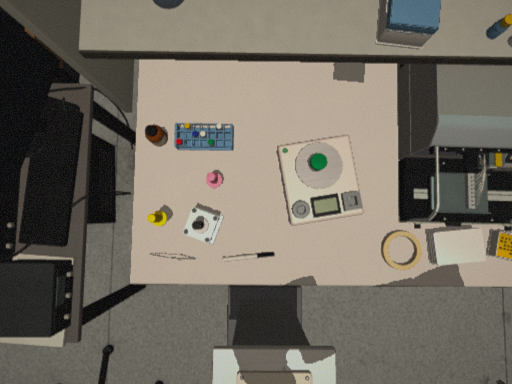

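View pics/side0.png

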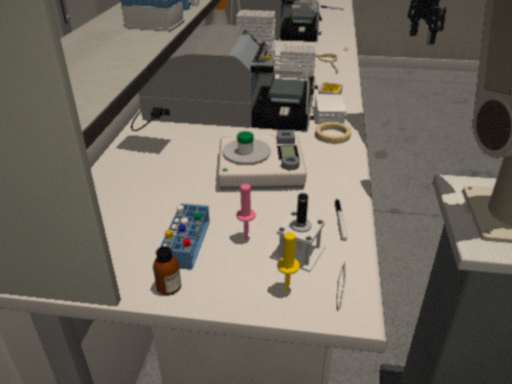

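The top view shows the white stand with its black stylus at (203,223). The round collar is at (301,209), left of the display, and the square one is at (350,199). The jar has its green cap at (318,161).

Three objects have the stylus shape: black (203,223), pink (214,179) and yellow (157,218). The black one in the aluminium stand fits the description. I'll confirm both targets in one crop and measure them.

```bash
cat > h.py <<'E'
import numpy as np,cv2
def ray(c,u,v,z):
    "pixel -> world point on plane z"
    R,t=c["R"],c["t"];C=-R.T@t
    d=R.T@np.array([(u-c["cx"])/c["fx"],(v-c["cy"])/c["fy"],1.]);return C+d*(z-C[2])/d[2]
def cloud(c):
    v,u=np.mgrid[:384,:512];d=c["range_z"];P=np.stack([(u-c["cx"])/c["fx"]*d,(v-c["cy"])/c["fy"]*d,d],-1)
    return (P-c["t"])@c["R"]
E
python3 - <<'E'
from h import *
T=dict(np.load("top.npz"));S=dict(np.load("side.npz"))
for n,c,(u0,u1,v0,v1) in(("top",T,(150,370,130,250)),("side",S,(210,340,125,275))):
    P=cloud(c);w=cv2.cvtColor(c["pixels"],cv2.COLOR_RGB2HSV)
    for nm,(a,b,e,f) in {"sty":(185,220,205,243),"round":(291,311,199,219),"square":(341,360,190,209)}.items() if n=="top" else {"sty":(290,315,190,225),"round":(280,300,152,168),"square":(276,296,128,144)}.items():
        Q=P[e:f,a:b];m=(w[e:f,a:b,2]<(80 if nm=="sty" else 170))
        vv,uu=np.nonzero(m);q=Q[m];print(n,nm,len(q),"px",uu.mean()+a,vv.mean()+e,"med",np.round(np.median(q,0),3),"z pct",np.round(np.percentile(q[:,2],[5,50,95]),3), "ray z.142/.065",ray(c,uu.mean()+a,vv.mean()+e,.142 if nm=="sty" else .065).round(4))
a=cv2.resize(T["pixels"][185:245,185:365],None,fx=4,fy=4,interpolation=cv2.INTER_CUBIC)
b=cv2.resize(S["pixels"][125:275,220:340],None,fx=2.2,fy=2.2,interpolation=cv2.INTER_CUBIC)
o=np.zeros((a.shape[0]+b.shape[0],720,3),np.uint8);o[:a.shape[0]]=a;o[a.shape[0]:,:b.shape[1]]=b
cv2.imwrite("pics/crop1.png",o[...,::-1]);print(o.shape)
P=cloud(T);print("deck",[P[v,u].round(3).tolist() for u,v in((190,237),(215,238),(220,212),(197,207),(203,221),(300,209),(295,216),(350,199),(320,20),(320,50))])
E
```

```text
top sty 79 px 197.53164556962025 224.54430379746836 med [0.467 0.185 0.142] z pct [0.085 0.142 0.145] ray z.142/.065 [0.4683 0.184  0.142 ]
top round 277 px 300.46931407942236 208.90613718411552 med [ 0.509 -0.06   0.07 ] z pct [0.053 0.07  0.074] ray z.142/.065 [ 0.5091 -0.06    0.065 ]
top square 321 px 350.5919003115265 199.5264797507788 med [ 0.533 -0.187  0.07 ] z pct [0.053 0.07  0.073] ray z.142/.065 [ 0.5341 -0.1861  0.065 ]
side sty 295 px 301.2169491525424 209.8813559322034 med [0.47  0.197 0.114] z pct [0.081 0.114 0.144] ray z.142/.065 [0.4687 0.2338 0.142 ]
side round 313 px 289.53035143769966 159.47284345047925 med [ 0.512 -0.065  0.065] z pct [0.054 0.065 0.073] ray z.142/.065 [ 0.5126 -0.0681  0.065 ]
side square 312 px 285.2564102564103 135.4775641025641 med [ 0.535 -0.181  0.065] z pct [0.012 0.065 0.074] ray z.142/.065 [ 0.5342 -0.1892  0.065 ]
(570, 720, 3)
deck [[0.434, 0.224, 0.004], [0.432, 0.158, 0.005], [0.501, 0.147, 0.003], [0.513, 0.208, 0.007], [0.476, 0.181, 0.076], [0.509, -0.059, 0.063], [0.491, -0.046, 0.066], [0.536, -0.186, 0.06], [0.85, -0.062, 0.328], [0.792, -0.062, 0.329]]
```

View pics/crop1.png

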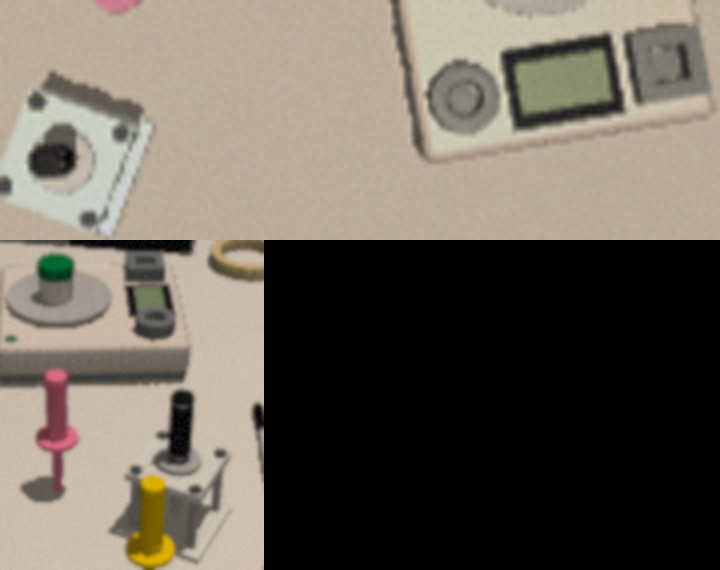

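The crop confirms the targets. The black grip sits on its steel collar in the aluminium stand, while pink and yellow stand elsewhere. The round collar is left of the display and the square one right. The stylus is near (0.468, 0.185) and the button near (0.510, -0.062). I'll turn the tool first so its axes line up with the world's.

Emit:
apply_moves --motion '[[[0,0,0,0,0,-0.17,0],[0,0,0,0,0,-0.17,0],[0,0,0,0,0,-0.17,0],[0,0,0,0,0,-0.17,0],[0,0,0,0,0,-0.17,0],[0,0,0,0,0,-0.17,0],[0,0,0,0,0,-0.17,0],[30,14,0,0,0,0,0],[40,18,0,0,0,0,0]]]' --force 30

```text
time_s: 1.23
tcp_pos: [0.2178, -0.3937, 0.2306]
ee_rot: [-0.0, 0.708, 0.706, 0.0]
ft_force: [0.4, 0.8, 0.5]
opening: 0.0852
grasp_force: 0.0
```

Emit:
apply_moves --motion '[[[50,22,0,0,0,0,0],[50,22,0,0,0,0,0],[50,22,0,0,0,0,0],[50,22,0,0,0,0,0],[50,22,0,0,0,0,0],[50,22,0,0,0,0,0],[50,22,0,0,0,0,0],[50,22,0,0,0,0,0],[50,22,0,0,0,0,0],[50,22,0,0,0,0,0]]]'

```text
time_s: 2.48
tcp_pos: [0.438, 0.1076, 0.231]
ee_rot: [0.0, 0.707, 0.707, -0.0]
ft_force: [0.5, 0.1, -0.0]
opening: 0.0853
grasp_force: 0.0
```

Emit:
apply_moves --motion '[[[40,15,0,0,0,0,0],[37,15,0,0,0,0,0],[0,0,0,0,0,0,0],[0,0,0,0,0,0,0]]]'

```text
time_s: 2.98
tcp_pos: [0.4672, 0.1824, 0.2307]
ee_rot: [-0.0, 0.707, 0.707, -0.001]
ft_force: [-0.1, -0.3, 0.6]
opening: 0.0856
grasp_force: 0.0
```

```bash
cat >> h.py <<'E'
from scipy.spatial.transform import Rotation as Ro
def wrist(z=None,name=None):
    from workcell import status,imaging
    s=status.read_state();c=imaging.camera("wrist")
    M=np.eye(4);q=s["ee_rot"];M[:3,:3]=Ro.from_quat([q[1],q[2],q[3],q[0]]).as_matrix();M[:3,3]=s["tcp_pos"]
    c["W"]=M@c["tool_from_camera"]
    if name: cv2.imwrite(f"pics/{name}.png",c["pixels"][...,::-1]);np.savez(name+".npz",**c)
    return s,c
def wray(c,u,v,z):
    x,y=(u-c["cx"])/c["fx"],(v-c["cy"])/c["fy"];r=np.hypot(x,y)+1e-12
    d=c["W"][:3,:3]@np.array([x/r*np.sin(r),y/r*np.sin(r),np.cos(r)]);C=c["W"][:3,3];return C+d*(z-C[2])/d[2]
E
python3 - <<'E'
from h import *
s,c=wrist(name="w1");print(s["tcp_pos"],s["joints"],c["tool_from_camera"].round(3).tolist(),c["fx"],c["cx"],c["cy"])
E
```

```text
[0.46721461 0.18241856 0.23069438] [ 3.72442523e-01  2.45474063e-01  9.78463782e-03  1.33699239e+00
 -3.40298203e-04  1.94297617e+00] [[-0.0, -0.963, -0.27, 0.068], [1.0, -0.0, -0.001, 0.0], [0.001, -0.27, 0.963, -0.142], [0.0, 0.0, 0.0, 1.0]] 297.3186396354542 257.69848899293936 195.15078082065267
```

View pics/w1.png

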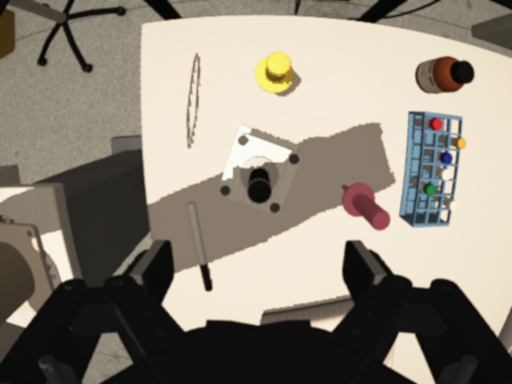

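The wrist view shows the black grip at about (260,186), its top end towards (260,191), in the middle of the stand. The pink stylus is at (365,205) and the yellow at (275,70), both clear of the fingers.

```bash
python3 - <<'E'
from h import *
c=dict(np.load("w1.npz"));g=c["pixels"].max(2)
m=np.zeros_like(g);m[160:212,240:280]=(g[160:212,240:280]<45)
n,l,st,ce=cv2.connectedComponentsWithStats(m);i=1+st[1:,4].argmax();x,y,w,h,a=st[i];print(st[i],ce[i])
bot=y+h;r=w/2
print("grip top",wray(c,x+w/2-.5,bot-r-.5,.142))
v,u=np.nonzero(l==i)
d=c["range_z"][v,u];print(np.percentile(d,[2,50,98]))
# deck corners screws mean
print([wray(c,*p,.07).round(4).tolist() for p in((243,140),(294,158),(275,208),(225,190))], np.mean([wray(c,*p,.07) for p in((243,140),(294,158),(275,208),(225,190))],0))
E
```

```text
[248 169  23  34 572] [259.02622378 185.88986014]
grip top [0.46835983 0.189383   0.142     ]
[0.23690412 0.24004462 0.28627107]
[[0.4522, 0.2239, 0.07], [0.5045, 0.2055, 0.07], [0.4857, 0.1514, 0.07], [0.4326, 0.1713, 0.07]] [0.46874931 0.1880266  0.07      ]
```

Emit:
apply_moves --motion '[[[6,1.5,20,0,0,0,0],[0,0,30,0,0,0,0],[0,0,30,0,0,0,0],[0,0,30,0,0,0,0],[0,0,20,0,0,0,0],[0,0,8,0,0,0,0],[0,0,0,0,0,0,0],[0,0,0,0,0,0,0.3]]]'

```text
time_s: 4.03
tcp_pos: [0.4701, 0.1888, 0.0944]
ee_rot: [0.0, 0.707, 0.707, 0.001]
ft_force: [-0.5, -0.3, 0.8]
opening: 0.0695
grasp_force: 0.0
```

Emit:
apply_moves --motion '[[[0,0,0,0,0,0,0.5],[0,0,0,0,0,0,0.7],[0,0,0,0,0,0,0.9],[0,0,0,0,0,0,1],[0,0,0,0,0,0,1],[0,0,0,0,0,0,1],[0,0,0,0,0,0,1]]]' --force 40

```text
time_s: 4.9
tcp_pos: [0.4695, 0.189, 0.0937]
ee_rot: [0.0, 0.707, 0.707, 0.0]
ft_force: [-1.1, 0.1, 5.6]
opening: 0.019
grasp_force: 39.2
```

Emit:
apply_moves --motion '[[[0,0,-10,0,0,0,1],[0,0,-25,0,0,0,1],[0,0,-35,0,0,0,1],[0,0,-35,0,0,0,1],[0,0,-15,0,0,0,1],[0,0,0,0,0,0,1],[0,0,0,0,0,0,1]]]'

```text
time_s: 5.78
tcp_pos: [0.4685, 0.1884, 0.2117]
ee_rot: [-0.001, 0.707, 0.707, -0.001]
ft_force: [0.2, 0.2, -1.2]
opening: 0.0192
grasp_force: 39.1
```

```bash
python3 - <<'E'
from h import *
from workcell import imaging
s,c=wrist(name="w2");print(s["tcp_pos"],s["opening"],s["ft_force"])
a=imaging.camera("side");np.savez("s2.npz",**a)
o=np.zeros((400,780,3),np.uint8)
o[:,:380]=cv2.resize(a["pixels"][100:300,210:400],(380,400));o[:,380:]=cv2.resize(c["pixels"][130:384,80:430],(400,400*254//350))[:400] if 0 else 0
w=cv2.resize(c["pixels"][130:384,80:430],(400,290));o[:290,380:]=w
cv2.imwrite("pics/c2.png",o[...,::-1])
E
```

```text
[0.46846439 0.18844646 0.21170994] 0.01923451449907251 [ 0.20698791  0.16778519 -1.18395493]
```

View pics/c2.png

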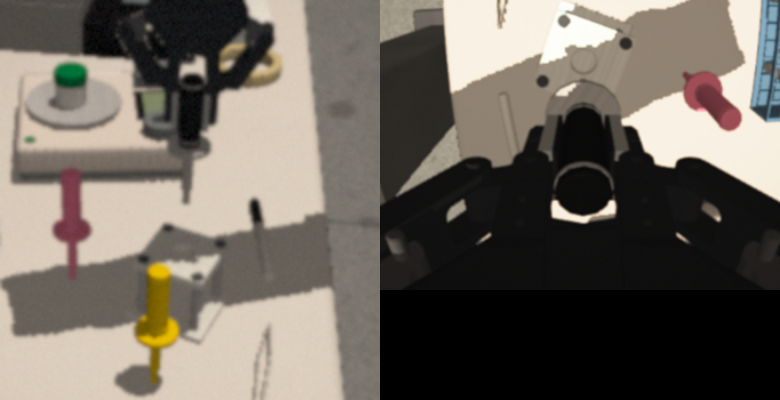

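The stylus is held and looks upright in the gripper. The side crop shows its shaft hanging free at (186,203), and the stand's hole is empty. Next I'll move past the round collar so the wrist camera can see it.

Emit:
apply_moves --motion '[[[-20,3,0,0,0,0,1],[-40,6,0,0,0,0,1],[-50,6,0,0,0,0,1],[-50,6,0,0,0,0,1],[-50,6,0,0,0,0,1],[-50,6,0,0,0,0,1],[-40,6,0,0,0,0,1],[-20,3,0,0,0,0,1],[0,0,0,0,0,0,1],[0,0,0,0,0,0,1]]]'

```text
time_s: 7.12
tcp_pos: [0.511, -0.1301, 0.2128]
ee_rot: [-0.001, 0.707, 0.707, -0.0]
ft_force: [0.5, 0.8, -1.1]
opening: 0.019
grasp_force: 39.1
```

```bash
python3 - <<'E'
from h import *
from workcell import imaging
s,c=wrist(name="w3");print(s["tcp_pos"])
a=imaging.camera("side");np.savez("s3.npz",**a)
o=np.zeros((384,790,3),np.uint8);o[:,:512]=c["pixels"]
o[:,512:]=cv2.resize(a["pixels"][40:193,230:341],(278,384))
cv2.imwrite("pics/c3.png",o[...,::-1])
E
```

```text
[ 0.51101909 -0.13013856  0.2128438 ]
```

View pics/c3.png

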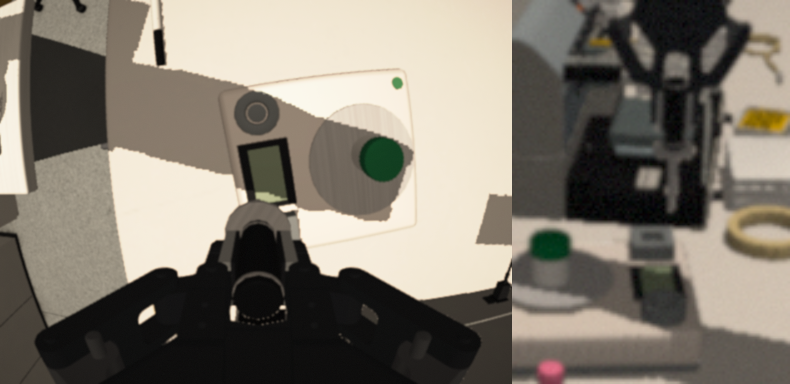

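The wrist view shows the round collar centred at about (257,113) with its inner button ring, and the display below it at (265,172). The stylus in hand covers the square collar.

```bash
python3 - <<'E'
from h import *
c=dict(np.load("w3.npz"));g=c["pixels"].max(2)
sub=g[85:142,228:286];sat=cv2.cvtColor(c["pixels"],cv2.COLOR_RGB2HSV)[85:142,228:286,1]
m=((sub<115)&(sat<45)).astype(np.uint8);n,l,st,ce=cv2.connectedComponentsWithStats(m);i=1+st[1:,4].argmax();x,y,w,h,a=st[i];print(st[i])
p=(228+x+w/2-.5,85+y+h/2-.5);print(p,[wray(c,*p,z).round(4) for z in(.072,.062)])
# own depth of rim
W=c["W"]
def pt(u,v):
    d=c["range_z"][v,u];xx,yy=(u-c["cx"])/c["fx"],(v-c["cy"])/c["fy"];r=np.hypot(xx,yy);q=np.array([xx/r*np.tan(r)*d,yy/r*np.tan(r)*d,d,1]);return (W@q)[:3].round(4)
print([pt(*q) for q in((241,113),(272,113),(257,98),(257,128),(257,113))])
a=dict(np.load("s3.npz"));P=cloud(a);g=a["pixels"].max(2)
# stylus points: between gripper and tip
q=P.reshape(-1,3);k=(abs(q[:,0]-.511)<.03)&(abs(q[:,1]+.12)<.06)&(q[:,2]>.115)&(q[:,2]<.19);q=q[k]
for z in np.arange(.12,.19,.008):
    b=q[(q[:,2]>=z)&(q[:,2]<z+.008)]
    if len(b):print(round(z,3),len(b),np.median(b,0).round(4),np.ptp(b[:,0]).round(3))
print(q[:,2].min())
E
```

```text
[   7    7   44   43 1040]
(np.float64(256.5), np.float64(113.0)) [array([ 0.5099, -0.061 ,  0.072 ]), array([ 0.5098, -0.0609,  0.062 ])]
[array([ 0.4952, -0.0609,  0.0692]), array([ 0.5245, -0.0609,  0.0701]), array([ 0.5103, -0.0466,  0.0702]), array([ 0.5104, -0.0753,  0.0697]), array([ 0.5103, -0.0609,  0.0591])]
0.128 4 [ 0.5129 -0.1278  0.134 ] 0.005
0.136 10 [ 0.512  -0.1279  0.1392] 0.005
0.144 11 [ 0.5123 -0.1285  0.1487] 0.01
0.152 13 [ 0.5123 -0.1272  0.1566] 0.01
0.16 13 [ 0.5124 -0.127   0.1639] 0.007
0.168 10 [ 0.5119 -0.1272  0.1716] 0.007
0.176 13 [ 0.5112 -0.126   0.1797] 0.007
0.184 1 [ 0.5132 -0.1204  0.1851] 0.0
0.1323235280403534
```

Emit:
apply_moves --motion '[[[20,-1,0,0,0,0,1],[30,0,0,0,0,0,1],[19,0,0,0,0,0,1],[0,0,20,0,0,0,1],[0,0,25,0,0,0,1],[0,0,15,0,0,0,1],[0,0,5,0,0,0,1],[0,0,0,0,0,0,1],[0,0,0,0,0,0,1]]]' --force 60

```text
time_s: 8.35
tcp_pos: [0.511, -0.0623, 0.1492]
ee_rot: [0.001, 0.707, 0.707, 0.001]
ft_force: [0.3, 0.5, -0.7]
opening: 0.0186
grasp_force: 58.6
```

Emit:
apply_moves --motion '[[[0,0,2,0,0,0,1],[0,0,2,0,0,0,1],[0,0,2,0,0,0,1],[0,0,0,0,0,0,1]]]'

```text
time_s: 8.85
tcp_pos: [0.5105, -0.0623, 0.1424]
ee_rot: [0.0, 0.707, 0.707, 0.0]
ft_force: [-0.1, -0.2, 1.8]
opening: 0.0184
grasp_force: 58.8
```

Emit:
apply_moves --motion '[[[0,0,1.5,0,0,0,1],[0,0,1.5,0,0,0,1],[0,0,0,0,0,0,1]]]'

```text
time_s: 9.22
tcp_pos: [0.5105, -0.0622, 0.1395]
ee_rot: [0.0, 0.707, 0.707, 0.0]
ft_force: [-0.4, 0.2, 3.9]
opening: 0.0187
grasp_force: 59.0
```

Emit:
apply_moves --motion '[[[0,0,1,0,0,0,1],[0,0,0,0,0,0,1]]]'

```text
time_s: 9.48
tcp_pos: [0.5105, -0.0622, 0.1385]
ee_rot: [0.0, 0.707, 0.707, 0.0]
ft_force: [-0.2, -0.8, 3.2]
opening: 0.0188
grasp_force: 59.1
```

Emit:
apply_moves --motion '[[[0,0,1,0,0,0,1],[0,0,0.5,0,0,0,1],[0,0,0,0,0,0,1]]]'

```text
time_s: 9.85
tcp_pos: [0.5106, -0.0622, 0.1375]
ee_rot: [0.0, 0.707, 0.707, 0.0]
ft_force: [-1.5, -0.0, 7.8]
opening: 0.0185
grasp_force: 59.8
```

Emit:
apply_moves --motion '[[[0,0,1,0,0,0,1],[0,0,0,0,0,0,1]]]'

```text
time_s: 10.1
tcp_pos: [0.5107, -0.0623, 0.1373]
ee_rot: [0.001, 0.707, 0.707, 0.001]
ft_force: [-2.6, 0.6, 12.1]
opening: 0.0187
grasp_force: 60.4
```

The button is at its stop: the force climbs steeply with no further travel. I'll raise the stylus and go back above the stand.

Emit:
apply_moves --motion '[[[0,0,-4,0,0,0,1],[0,0,-6,0,0,0,1],[0,0,-20,0,0,0,1],[0,0,-30,0,0,0,1],[0,0,-16,0,0,0,1],[0,0,0,0,0,0,1]]]'

```text
time_s: 10.85
tcp_pos: [0.5108, -0.0622, 0.2124]
ee_rot: [0.001, 0.707, 0.707, 0.001]
ft_force: [0.5, -0.8, -0.7]
opening: 0.0187
grasp_force: 59.0
```

Emit:
apply_moves --motion '[[[20,-4,0,0,0,0,1],[40,-6,0,0,0,0,1],[50,-8,0,0,0,0,1],[50,-8,0,0,0,0,1],[45,-8,0,0,0,0,1],[30,-5,0,0,0,0,1],[15,-3,0,0,0,0,1],[0,0,0,0,0,0,1],[0,0,0,0,0,0,1]]]'

```text
time_s: 11.98
tcp_pos: [0.4683, 0.1868, 0.2114]
ee_rot: [0.0, 0.708, 0.707, -0.001]
ft_force: [0.3, -0.2, -0.8]
opening: 0.0186
grasp_force: 59.0
```

```bash
python3 - <<'E'
from h import *
from workcell import imaging,status
s=status.read_state();print(s["time_s"],s["tcp_pos"])
a=imaging.camera("side");np.savez("s4.npz",**a);P=cloud(a)
p=s["tcp_pos"]
def prof(P,p):
    q=P.reshape(-1,3);k=(abs(q[:,0]-p[0])<.022)&(abs(q[:,1]-p[1])<.03)&(q[:,2]>p[2]-.1)&(q[:,2]<p[2]-.022);q=q[k]-p
    for z in np.arange(-.1,-.02,.008):
        b=q[(q[:,2]>=z)&(q[:,2]<z+.008)]
        if len(b):print(round(z,3),len(b),np.median(b,0).round(4))
    print(q[:,2].min())
prof(P,p)
b=dict(np.load("s2.npz"));print("after lift");prof(cloud(b),np.array([.46846,.18845,.2117]))
o=cv2.resize(a["pixels"][100:280,210:350],(560,594) and (466,600));cv2.imwrite("pics/c4.png",o[...,::-1])
E
```

```text
11.975 [0.46834975 0.18676671 0.21140563]
-0.084 9 [ 0.0012  0.0031 -0.0786]
-0.076 12 [ 0.0007  0.0027 -0.0733]
-0.068 18 [ 0.001   0.0037 -0.0642]
-0.06 21 [ 0.0021  0.0033 -0.0567]
-0.052 17 [ 0.0009  0.0041 -0.0481]
-0.044 22 [ 0.0013  0.004  -0.0399]
-0.036 12 [ 0.0008  0.0035 -0.0332]
-0.028 2 [-0.0124  0.0123 -0.0224]
-0.08225937973236266
after lift
-0.084 10 [ 0.0002  0.0017 -0.0794]
-0.076 13 [ 0.0012  0.0025 -0.0737]
-0.068 19 [ 0.0017  0.0026 -0.0633]
-0.06 20 [ 0.0003  0.0035 -0.0551]
-0.052 16 [ 0.0008  0.0038 -0.0477]
-0.044 22 [ 0.0011  0.0033 -0.0399]
-0.036 7 [ 0.0013  0.0037 -0.0341]
-0.028 4 [ 0.0074  0.0118 -0.023 ]
-0.08168776414095255
```

View pics/c4.png

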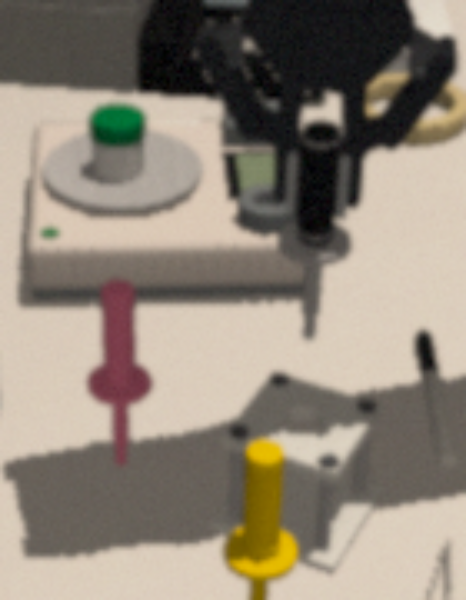

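The side crop shows the stylus still upright and not slipped, above the hole at about (300,410). The jar is unmoved. I'll lower it.

Emit:
apply_moves --motion '[[[1.5,0.5,20,0,0,0,1],[0,0,25,0,0,0,1],[0,0,15,0,0,0,1],[0,0,0,0,0,0,1],[0,0,15,0,0,0,1],[0,0,15,0,0,0,1],[0,0,15,0,0,0,1],[0,0,7,0,0,0,1],[0,0,3,0,0,0,1],[0,0,0,0,0,0,1]]]'

```text
time_s: 13.28
tcp_pos: [0.4689, 0.1894, 0.0968]
ee_rot: [-0.0, 0.707, 0.707, 0.0]
ft_force: [-0.9, -0.4, -0.1]
opening: 0.0189
grasp_force: 59.0
```

Emit:
apply_moves --motion '[[[0,0,1,0,0,0,1],[0,0,1,0,0,0,1],[0,0,0,0,0,0,1]]]'

```text
time_s: 13.65
tcp_pos: [0.4689, 0.1893, 0.0949]
ee_rot: [0.0, 0.707, 0.707, 0.0]
ft_force: [-0.5, -0.6, -0.2]
opening: 0.0182
grasp_force: 59.0
```

Emit:
apply_moves --motion '[[[0,0,1,0,0,0,1],[0,0,0.5,0,0,0,1],[0,0,0,0,0,0,1]]]'

```text
time_s: 14.02
tcp_pos: [0.4689, 0.1894, 0.0937]
ee_rot: [0.0, 0.707, 0.707, 0.0]
ft_force: [-1.5, 0.0, 3.3]
opening: 0.0189
grasp_force: 59.4
```

Emit:
apply_moves --motion '[[[0,0,0,0,0,0,0.8],[0,0,0,0,0,0,0.7],[0,0,0,0,0,0,0.5],[0,0,0,0,0,0,0.3],[0,0,0,0,0,0,0],[0,0,0,0,0,0,0],[0,0,0,0,0,0,0],[0,0,0,0,0,0,0]]]' --force 20

```text
time_s: 15.02
tcp_pos: [0.4688, 0.1893, 0.0933]
ee_rot: [0.0, 0.707, 0.707, 0.0]
ft_force: [-0.0, -0.1, -0.2]
opening: 0.0853
grasp_force: 0.0
```

Emit:
apply_moves --motion '[[[0,0,-15,0,0,0,0],[0,0,-30,0,0,0,0],[0,0,-40,0,0,0,0],[0,0,-40,0,0,0,0],[0,0,-15,0,0,0,0],[-40,0,0,0,0,0,0],[-40,0,0,0,0,0,0],[0,0,0,0,0,0,0],[0,0,0,0,0,0,0]]]'

```text
time_s: 16.15
tcp_pos: [0.4687, 0.1095, 0.2331]
ee_rot: [-0.0, 0.707, 0.707, -0.0]
ft_force: [0.4, 0.6, 0.1]
opening: 0.0853
grasp_force: 0.0
```

```bash
python3 - <<'E'
from h import *
from workcell import imaging,status
s=status.read_state();print(s["time_s"],s["tcp_pos"],s["opening"])
a=imaging.camera("side");s,w=wrist();P=cloud(a)
q=P[190:225,290:315];m=a["pixels"][190:225,290:315].max(2)<80;q=q[m]
for z in(.08,.1,.12,.135):
    b=q[abs(q[:,2]-z)<.01];print(z,len(b),np.median(b,0).round(4))
print("top",np.percentile(q[:,2],98))
o=np.zeros((450,790,3),np.uint8);o[:,:390]=cv2.resize(a["pixels"][120:270,215:345],(390,450));o[:300,390:]=cv2.resize(w["pixels"],(400,300))
cv2.imwrite("pics/c5.png",o[...,::-1])
E
```

```text
16.15 [0.46871054 0.10948765 0.23312223] 0.08532165644719561
0.08 54 [0.4726 0.1959 0.0843]
0.1 81 [0.4694 0.197  0.1008]
0.12 87 [0.469  0.1979 0.1196]
0.135 100 [0.4694 0.197  0.138 ]
top 0.1442099924418877
```

View pics/c5.png

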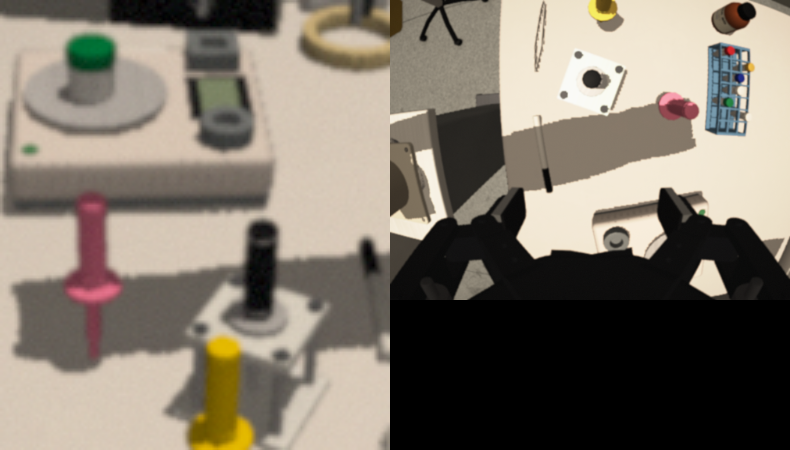

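The stylus stands upright in its stand with its collar flat on the deck, at (260,310) in the side crop. The jar is in place and the gripper touches nothing.

```bash
python3 -c "from workcell import sign_off;print(sign_off())"
```

```text
the job is handed in; nothing more can be done
None
```

I pressed the round-collar button to its stop and let it spring back, then put the stylus back upright in its stand and let go. I never went down near the square button, the jar stayed in place, and the job was handed in at about 16 s. I judged full press by force (about 12 N with no more travel) and did not check the spring-back by measurement.

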